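# Raise the counterweighted gate of the block jig and push the block through

### The job

On the wooden jig, push the counterweighted gate arm up past its balance point so that it swings over and stays raised by itself. Then push the printing block along the channel, under the raised arm, until it rests against the end stop. Use only light pushes of the fingers: do not grip or lift anything, and leave the other things on the table where they are.

Things in the scene. Friction and masses are not known exactly. Their poses are not given: they have to be found in the camera images.
- jig: Wooden jig fixed to the table. Origin: on the table top, on the channel's centre line, right under the gate; z up, +x to the left as the robot sees it and +y toward the robot (each within 0.25 rad). Bed 12 mm thick, x -65 to 65, y -170 to 200 mm. The channel runs along y between two rails (x = -24.5 to 24.5 mm free; rails 10 mm thick, tops 27 mm above the table), open at its +y end.
- end_stop (a point): Centre of the end stop's face at the -y end of the channel, at x = 0, y = -147, z = 29 mm in the jig's frame; a wooden cross block 75 mm wide, 18 mm thick, its top 46 mm above the table. The block rests against it when the block's origin is at y = -91 mm in the jig's frame.
- gate_rest (a point): Top centre of the post that carries the lowered arm, at x = -57, y = 0, z = 73 mm in the jig's frame; 14 mm (x) by 26 mm (y), standing on the bed.
- gate_hinge (a point): Middle of the gate's hinge pin, at x = 100, y = 0, z = 85 mm in the jig's frame; the hinge axis is the jig's y. It sits between two steel cheeks, x = 83 to 117 mm, y within 20 mm, 104 mm high.
- gate_handle (a point): Centre of the gate's cross handle, a round wooden bar 16 mm in diameter and 100 mm long, parallel to the jig's y, at the free end of the arm, 200 mm from the hinge. It moves with the gate; lowered, it is at x = -100, y = 0, z = 85 mm in the jig's frame, with free table below it.
- gate_leaf (a point): Lower middle of the steel leaf that hangs under the arm and bars the channel: 50 mm wide, 10 mm thick, 44 mm below the arm, 100 mm from the hinge. It moves with the gate; lowered, it is at x = 0, y = 0, z = 30 mm in the jig's frame. The arm is a wooden bar 14 mm wide and 22 mm deep.
- gate (a joint): Angle of the gate arm, rad: 0 lowered, level; grows as the handle rises and swings over toward the jig's +x; 2.09 is the raised stop, arm leaning back from the channel. A steel counterweight behind the hinge balances it at about 0.96: below that it falls back to 0, above it falls on to 2.09 by itself in 1 to 2 s and stays. About 1 N up at the handle moves it; light damping, no spring.
- print_block: Dark wooden printing block with a long ridge grip on top, lying in the channel on the +y (robot) side of the gate: 42 mm (x) by 112 mm (y) by 55 mm high, 0.06 to 0.13 kg. Its base is 26 mm high, the grip above it 32 by 88 mm. Origin: centre of its underside, which lies on the bed 12 mm above the table; its y axis lies along the channel.
- round_block: Bystander: round printing block lying carved face up, 70 mm in diameter, 28 mm high, to the right of the jig. Origin: centre of its underside.
- whetstone: Bystander: grey oil stone 45 x 140 x 20 mm to the left of the jig. Origin: centre of its underside.
- dabber: Bystander: black leather dabber with a stem, 52 mm in diameter, 71 mm high, at the far left of the jig. Origin: centre of its underside.
- spool: Bystander: spool of red thread, 38 mm in diameter, 50 mm high, to the right of the near end of the jig. Origin: centre of its underside.
- small_tin: Bystander: small open tin, 52 mm in diameter, 70 mm high, at the right. Origin: centre of its underside.

How it is judged:
By the outcome, as a careful person would: the job done as asked, in the order asked, and still so for the second after the job is handed in, with the robot touching nothing.
It also fails if it takes over 56 s, if anything falls off the work surface, if the arm or the gripper's body presses on something with over 40 N, if the wrist force passes 120 N, or if a joint passes its speed limit or range.

### The arm

A 6-joint arm with a two-finger parallel gripper is mounted at the origin on a cart in front of the work surface, level with it; the furniture and walls round the work are solid. World frame = base frame: x ahead of the robot, y to its left, z up, the work surface at z = 0. Lengths are in m, angles in rad, forces in N, time in s.
With the tool pointing down it reaches from about 0.325 to 1 m from the base axis. Payload 5.1 kg.
Tool frame: the origin (TCP) lies midway between the tips of the shut fingers; the grasp point (between the pads) lies 19 mm behind it (hold_point_z is the distance from the TCP to the grasp point, in m); z points along the fingers, y is the line along which they close (so a half turn about z gives the same grasp; the last joint's range is limited). The gripper opens to 85 mm and grips with 20 to 120 N. Pads are 22 mm wide; open, the fingers measure 114 mm over their backs; the gripper's body (76 mm by 85 mm) begins 54 mm behind the grasp point. The pads swing forward as they close: fully open they stand 13 mm farther back than shut.
Start: joints at [1.107, 0.124, 1.65, -0, 1.367, -0.083], TCP at [0.242, 0.603, 0.231] pointing down, gripper open.
Joint ranges: [-2.61, 2.61], [-1.02, 2.33], [0.03, 2.71], [-1.35, 4.49], [0.32, 2.68], [-2.91, 2.91]. Speed limits (rad/s): [2.57, 2.57, 3.14, 3.14, 3.14, 3.14].

### API

Orientations are given as a unit quaternion [w, x, y, z].
In Python, from station import sense, camera, calibration, sign_off, hold_point_z gives the robot as it stands.
- The arm moves only by the tool drive_tool, never from a script. Its argument "targets" is a list of rows, each a list of 2 entries, a list of its own where there are three numbers: the shift along the tool's x, y, z in mm, then the turn, a rotation vector about the tool's x, y, z in degrees. A call has 1 to 10 rows; each row is the pose to reach, as a shift and turn from the pose commanded when the call began, along the tool's axes at that moment; what a row does not reach only later rows make up. A row lasts 1/12 s, in which the tool goes at most 41.7 mm and 7.16 degrees, less where a joint would pass 70% of its speed; a pose out of reach is approached as far as the arm can. A call with a gripper value outside its range is refused whole. "grip" is the opening, from 0 (shut) to 1 (fully open), set as the call begins (left out, the last holds). The fingers move at their own pace and stop on an object; the grip force is fixed at half the most. Time passes only in rows, so rows that repeat a pose let the fingers close. It gives the time, the measured TCP pose, the force, the opening and the grip force at its end, in the units of the state.
- sense(): the state, without advancing time (a new reading comes with each control period).
- camera(name): name is "scene" or "side" or "wrist"; returns (picture, depth): 420x560x3 uint8, red, green, blue; 420x560 float32, m along the optical axis (not along the pixel's ray), 0 where there is no reading.
- calibration(name): a dict with "K" (3x3 intrinsics, pixels), "origin" and "rotation" of the camera in the world; the wrist camera has in their place "hand_eye" (4x4, takes a point from camera to tool coordinates, whose origin is the TCP and whose axes are the flange's). Camera axes: x right, y down, z forward; pixel columns grow to the right and rows downward; lengths in m; the calibration is good to about 2 mm. The wrist camera is an equidistant fisheye: a pixel r from the principal point sees the ray r / f radians off the axis. A picture is of the moment at which its call begins: read the wrist's pose just before it. calibration takes no time and is no camera call.
- sign_off(): hands the job in; it is judged then, once.
The state is a dict: "t": time; "q": joint angles; "dq": joint speeds; "effort": joint torques, N m; "tool_pos": TCP position; "orientation": TCP orientation; "contact_force": force on the tool from outside, world axes, zero at the start; "wrist_torque": the same for the moment, N m; "grip_width": finger opening in m; "grip_force": force on a finger pad.
Only numpy, scipy, OpenCV 4.12 (cv2) and the standard library are available. Lean on these libraries where they do the work, as an engineer would, in place of code of your own. Each camera call takes 0.05 s, during which the arm holds its last target. There are 200 camera calls.

## Working session

There is one attempt and no reset: what is moved stays moved. The work goes in short steps, Python scripts to look and compute and a tool call to move; the robot and the scene stay as the last step left them, time stands still between calls to the robot, and variables do not carry over. Pictures are saved under pics/ and viewed, at most 15 in all, crops included, and the job is handed in when it is done.

Besides the shell and the picture viewer there is one more tool, called after "Emit:" as name([rows], argument=value, ...), one row to a line, values as JSON. drive_tool: Moves the arm, as the interface text tells. Its arguments: {"type":"object","properties":{"targets":{"type":"array"},"grip":{"type":"number"}},"required":["targets"]}

```bash
ls; mkdir -p pics
python3 - <<'E'
from station import *
import cv2,numpy as np
s=sense();print(s)
for n in("scene","side"):
    p,d=camera(n);np.savez(f"{n}0.npz",p=p,d=d);cv2.imwrite(f"pics/{n}0.png",p[:,:,::-1]);c=calibration(n);print(n,c)
E
```

```text
pics
{'t': 0.0, 'q': array([ 1.10743197e+00,  1.24537803e-01,  1.65169373e+00,  1.59166287e-05,
        1.36750411e+00, -8.25932070e-02]), 'dq': array([-0.00112041, -0.00081405, -0.000174  , -0.00144625, -0.0012728 ,
       -0.00055256]), 'effort': array([ 1.49064432e-03, -4.23621476e+01, -3.65448439e+01, -4.46217075e-05,
        6.97242722e-03,  8.56381792e-07]), 'tool_pos': array([0.24130446, 0.60288165, 0.2300202 ]), 'orientation': array([-2.96379899e-04,  1.89238992e-01,  9.81930474e-01, -1.02971707e-03]), 'contact_force': array([ 0.56902597, -0.34361146, -0.2564453 ]), 'wrist_torque': array([-0.06718394,  0.01128837,  0.01681059]), 'grip_force': 0.0, 'grip_width': 0.08519694210739284}
scene {'K': array([[434.11798644,   0.        , 284.10261139],
       [  0.        , 434.11798644, 210.37964158],
       [  0.        ,   0.        ,   1.        ]]), 'origin': array([ 0.15507594, -0.83146755,  1.11512139]), 'rotation': array([-0.32952864,  0.91461584, -0.21737188,  0.08739686])}
side {'K': array([[504.98457857,   0.        , 275.52338155],
       [  0.        , 504.98457857, 203.9701064 ],
       [  0.        ,   0.        ,   1.        ]]), 'origin': array([ 0.52268409, -1.2849827 ,  0.54778703]), 'rotation': array([-0.56952779,  0.82161456, -0.01879306,  0.0153109 ])}
```

View pics/scene0.png

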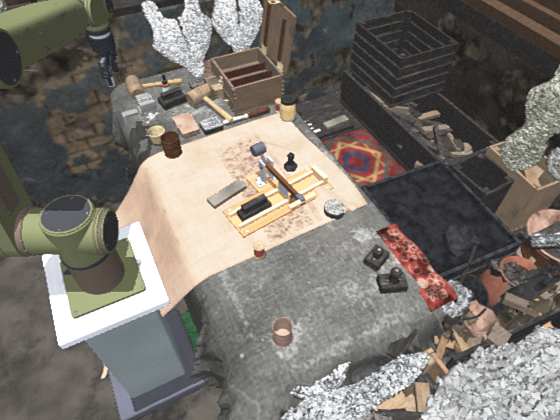

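View pics/side0.png

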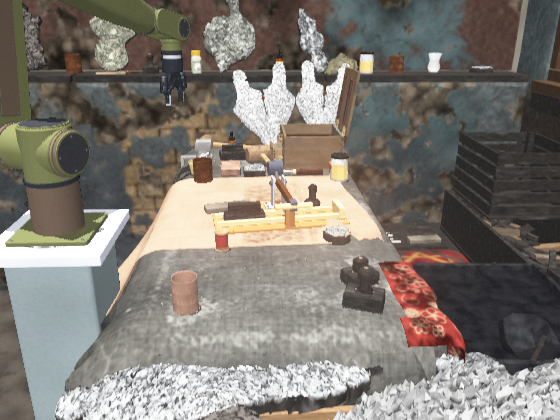

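Scene view: the yellow jig spans about (228,215)–(330,180), with the dark block at (255,207). The gate arm runs from the hinge at (265,170) to the handle near (300,195). Side view: jig at about (215–350, 205–225).

```bash
cat > h.py <<'E'
import numpy as np,cv2
from scipy.spatial.transform import Rotation as R
from station import *
def cloud(n,d):
    c=calibration(n);q=c['rotation'];r=R.from_quat([q[1],q[2],q[3],q[0]]).as_matrix();K=c['K']
    v,u=np.mgrid[:420,:560]
    return np.dstack([(u-K[0,2])/K[0,0]*d,(v-K[1,2])/K[1,1]*d,d])@r.T+c['origin']
def px(n,P):
    c=calibration(n);q=c['rotation'];r=R.from_quat([q[1],q[2],q[3],q[0]]).as_matrix();K=c['K']
    p=(np.atleast_2d(P)-c['origin'])@r;return (p@K.T)[:,:2]/p[:,2:]
E
python3 - <<'E'
from h import *
for n in("scene","side"):
    z=np.load(n+"0.npz");p,d=z['p'],z['d'];W=cloud(n,d)
    hsv=cv2.cvtColor(p,cv2.COLOR_RGB2HSV)
    m=(hsv[...,0]>14)&(hsv[...,0]<30)&(hsv[...,1]>110)&(hsv[...,2]>130)&(d>0)&(W[...,2]>-.01)&(W[...,2]<.1)&(W[...,0]>.3)&(W[...,0]<1.2)&(abs(W[...,1])<.4)
    k,l,st,ce=cv2.connectedComponentsWithStats(cv2.dilate(m.astype(np.uint8),np.ones((9,9))))
    i=1+np.argmax(st[1:,4]);m&=(l==i);P=W[m]
    print(n,m.sum(),cv2.minAreaRect(P[:,:2].astype(np.float32)),np.percentile(P[:,2],[1,10,50,90,99]))
    tb=(abs(W[...,0]-.5)<.1)&(abs(W[...,1])<.3)&(abs(W[...,2])<.03); print('table z',np.median(W[tb][:,2]))
    x0,y0,x1,y1=(205,125,365,245) if n=="scene" else (195,150,365,255)
    c=p[y0:y1,x0:x1,::-1].copy();cv2.imwrite(f"pics/{n}c.png",cv2.resize(c,None,fx=4.6,fy=4.6,interpolation=2))
E
```

```text
scene 38 ((0.49773165583610535, -0.018611162900924683), (0.10703696310520172, 0.21181049942970276), 74.37625885009766) [0.00534183 0.00893627 0.01201473 0.01583792 0.05630274]
table z 0.003976768063459035
side 216 ((0.5935612916946411, 0.06048119068145752), (0.3665817081928253, 0.19322346150875092), 9.147531509399414) [0.00449668 0.00682936 0.00969124 0.01300302 0.03233266]
table z 0.0023638211088238825
```

View pics/scenec.png

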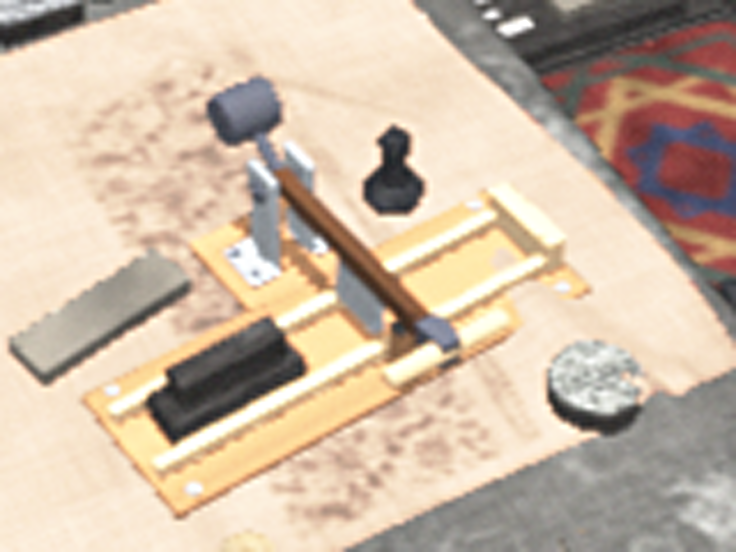

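Crop (scale 4.6, offset 205,125): bed corners sit at (180,515) near right, (85,400) near left and (580,295) far right. Handle ends are at (393,378) and (510,318), and the block's base runs (150,400)–(305,365). The end stop's top is at (490,190)–(565,240).

```bash
cat >> h.py <<'E'
def cast(n,uv,z):
    c=calibration(n);q=c['rotation'];r=R.from_quat([q[1],q[2],q[3],q[0]]).as_matrix();K=c['K']
    d=r@np.linalg.solve(K,np.r_[uv,1.]);o=c['origin'];return o+d*(z-o[2])/d[2]
E
python3 - <<'E'
from h import *
A=np.array([205,125]);
pts=[((180,515),(-65,200,12)),((85,400),(65,200,12)),((580,296),(-65,-170,12)),((393,380),(-100,50,80)),((508,320),(-100,-50,83)),((490,188),(37.5,-165,46)),((565,240),(-37.5,-165,46)),((490,188+15),(37.5,-147,46))]
J=[];Wp=[]
for (uv,j) in pts[:7]:
    Wp.append(cast("scene",A+(np.array(uv)+.5)/4.6-.5,j[2]/1e3)[:2]);J.append(np.array(j[:2])/1e3)
J=np.array(J);Wp=np.array(Wp)
a=J-J.mean(0);b=Wp-Wp.mean(0)
th=np.arctan2((a[:,0]*b[:,1]-a[:,1]*b[:,0]).sum(),(a*b).sum())
M=np.array([[np.cos(th),-np.sin(th)],[np.sin(th),np.cos(th)]]);t=Wp.mean(0)-M@J.mean(0)
print(th,t,np.round((Wp-t-J@M.T)*1e3,1))
np.savez('jig.npz',th=th,t=t)
g=lambda p:np.r_[M@np.array(p[:2])/1e3+t,p[2]/1e3]
for p in [(-100,0,85),(-100,0,0),(0,0,12),(0,-147,29)]:print(p,g(p))
# block via dark mask, grip top z=.067
z=np.load("scene0.npz");p,d=z['p'],z['d'];W=cloud("scene",d)
hs=p.max(2)<70;m=hs&(abs(W[...,2]-.067)<.015)
loc=(W[...,:2]-t)@M
m&=(abs(loc[...,0])<.05)&(loc[...,1]>0)&(loc[...,1]<.25)
v,u=np.where(m);print(m.sum(),loc[m].min(0),loc[m].max(0),np.median(loc[m],0),np.median(W[m][:,2]))
for s,n in [((150,400),'L near base top'),((175,440),'R near base bottom-ish'),((305,365),'far R bottom')]:
    w=cast("scene",A+np.array(s)/4.6-.5,.038)[:2];print(n,M.T@(w-t))
# side check
b=z=np.load("side0.npz")['p'];im=b[150:255,195:365,::-1].copy();im=cv2.resize(im,None,fx=4.6,fy=4.6)
for q in [(-65,200,12),(-65,-170,12),(-100,50,85),(-100,-50,85),(0,-147,46),(100,0,104),(-57,0,73)]:
    uv=(px("side",g(q))[0]-[195,150])*4.6;cv2.circle(im,tuple(int(x) for x in uv),4,(255,0,255),1)
cv2.imwrite("pics/sidechk.png",im)
E
```

```text
1.736151666319102 [0.61109793 0.03466794] [[  3.5   3.3]
 [  5.1  -1.1]
 [-10.1  -3.7]
 [  8.2   5.7]
 [  5.5   0. ]
 [-11.5  -2.5]
 [ -0.6  -1.6]]
(-100, 0, 85) [ 0.62755822 -0.06396805  0.085     ]
(-100, 0, 0) [ 0.62755822 -0.06396805  0.        ]
(0, 0, 12) [0.61109793 0.03466794 0.012     ]
(0, -147, 29) [0.75609284 0.05886456 0.029     ]
78 [-0.03159017  0.00090395] [0.00821891 0.15678728] [-0.00916589  0.11708543] 0.060692104497006016
L near base top [0.01728355 0.16776331]
R near base bottom-ish [-0.02295533  0.17313883]
far R bottom [-0.01971116  0.0610489 ]
```

View pics/sidechk.png

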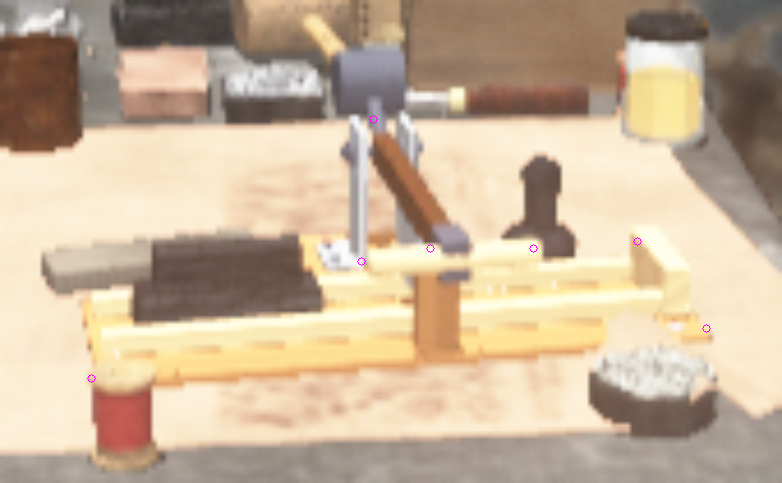

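Side check: the predicted near handle end matches at (361,261). The far end shows at (543,248) against a predicted (533,248), so the fit is a few mm short in depth. I'll fit both views jointly.

Run:
```python
from h import *
from scipy.optimize import least_squares
S=[((180,513),(-65,200,12)),((85,400),(65,200,12)),((588,293),(-65,-170,12)),((390,380),(-100,50,80)),((512,318),(-100,-50,83)),((490,186),(37.5,-165,46)),((567,238),(-37.5,-165,46))]
D=[((712,335),(-65,-170,12)),((362,262),(-100,50,85)),((544,248),(-100,-50,85)),((690,266),(-37.5,-165,46)),((415,357),(-64,13,12)),((461,352),(-64,-13,12)),((350,117),(83,20,104)),((417,117),(83,-20,104))]
obs=[("scene",np.array([205,125])+np.array(u)/4.6-.4,j) for u,j in S]+[("side",np.array([195,150])+np.array(u)/4.6-.4,j) for u,j in D]
def g(x,p):
    c,s=np.cos(x[2]),np.sin(x[2]);return np.array([x[0]+(c*p[0]-s*p[1])/1e3,x[1]+(s*p[0]+c*p[1])/1e3,p[2]/1e3])
f=lambda x:np.concatenate([px(n,g(x,j))[0]-u for n,u,j in obs])
r=least_squares(f,[.61,.035,1.73],loss='soft_l1');print(r.x,r.x[2]-np.pi/2);print(np.round(r.fun if 0 else f(r.x).reshape(-1,2),1))
np.save('jig.npy',r.x)
for p in [(-100,0,85),(-57,0,73),(0,80,67),(0,-147,29)]:print(p,g(r.x,p).round(4))
```

```text
[0.61359567 0.03536083 1.73403454] 0.163238214791247
[[-0.1  1.1]
 [-1.  -0.2]
 [ 0.8 -1.3]
 [-0.3  1.7]
 [-1.8  0.7]
 [ 3.1 -1.3]
 [ 0.  -0.2]
 [-0.  -1.1]
 [ 1.2  0.2]
 [-0.9  0.5]
 [ 0.3 -0.9]
 [ 0.2 -0.9]
 [-0.5 -0.5]
 [ 0.8  2.9]
 [-0.3  2.1]]
(-100, 0, 85) [ 0.6298 -0.0633  0.085 ]
(-57, 0, 73) [ 0.6229 -0.0209  0.073 ]
(0, 80, 67) [0.5347 0.0224 0.067 ]
(0, -147, 29) [0.7586 0.0593 0.029 ]
```

```bash
cat >> h.py <<'E'
J=np.load('jig.npy')
def jw(p): c,s=np.cos(J[2]),np.sin(J[2]);return np.array([J[0]+(c*p[0]-s*p[1])/1e3,J[1]+(s*p[0]+c*p[1])/1e3,p[2]/1e3])
def wj(w): c,s=np.cos(J[2]),np.sin(J[2]);a=np.array(w[:2])-J[:2];return np.array([c*a[0]+s*a[1],-s*a[0]+c*a[1],w[2]])*1e3
RJ=R.from_euler('z',J[2]).as_matrix()
def side(t):  # tool z = jig +x tilted down t deg, tool y = jig -y
    t=np.radians(t);z=np.array([np.cos(t),0,-np.sin(t)]);y=np.array([0,-1.,0]);return RJ@np.c_[np.cross(y,z),y,z]
def down(): # tool y = jig -y
    z=np.array([0,0,-1.]);y=np.array([0,-1.,0]);return RJ@np.c_[np.cross(y,z),y,z]
def go(pj,Rt=None):
    s=sense();q=s['orientation'];R0=R.from_quat([q[1],q[2],q[3],q[0]]).as_matrix()
    print('shift mm',(R0.T@(jw(pj)-s['tool_pos'])*1e3).round(1),'turn deg',np.zeros(3) if Rt is None else np.degrees(R.from_matrix(R0.T@Rt).as_rotvec()).round(1))
def st():
    s=sense();print('t',round(s['t'],2),'jig',wj(s['tool_pos']).round(1),'q',s['q'].round(2),'F',(RJ.T@s['contact_force']).round(1),s['grip_width'].round(3))
E
python3 - <<'E'
from h import *
for n,o,u,z in [("scene",(205,125),(595,390),.015),("scene",(205,125),(245,545),.05),("side",(195,150),(125,455),0),("side",(195,150),(652,420),0)]:
    print(n,wj(cast(n,np.array(o)+np.array(u)/4.6,z)).round())
st();go((-250,30,220),side(25));go((-250,30,220),down())
E
```

```text
scene [-148. -104.   15.]
scene [-135.  191.   50.]
side [-145.  193.    0.]
side [-159. -102.    0.]Traceback (most recent call last):
  File "<stdin>", line 4, in <module>
  File "h.py", line 26, in st
    s=sense();print('t',round(s['t'],2),'jig',wj(s['tool_pos']).round(1),'q',s['q'].round(2),'F',(RJ.T@s['contact_force']).round(1),s['grip_width'].round(3))
                                                                                                                                    ^^^^^^^^^^^^^^^^^^^^^
AttributeError: 'float' object has no attribute 'round'
```

```bash
sed -i "s/s\['grip_width'\].round(3)/round(s['grip_width'],3)/" h.py
python3 - <<'E'
from h import *
st();go((-250,30,240),side(25));go((-250,30,240),down())
E
```

```text
t 0.1 jig [620.5 275.  230.2] q [ 1.11  0.12  1.65  0.    1.37 -0.08] F [-0.3  0.2  0.1] 0.086
shift mm [-660.3 -618.    -8.8] turn deg [-33.3  59.   52.1]
shift mm [-660.3 -618.    -8.8] turn deg [-0.1  0.  58.8]
```

Emit:
drive_tool([
  [[-30,-28,0],[0,0,3]],
  [[-60,-56,0],[0,0,6]],
  [[-90,-84,-1],[0,0,9]],
  [[-120,-112,-2],[0,0,12]],
  [[-150,-140,-3],[0,0,15]],
  [[-180,-168,-4],[0,0,18]],
  [[-210,-196,-5],[0,0,21]],
  [[-240,-224,-5],[0,0,24]],
  [[-270,-252,-5],[0,0,27]],
  [[-300,-280,-5],[0,0,30]],
], grip=0)

```text
t: 0.93
tool_pos: [0.4161, 0.23, 0.236]
orientation: [-0.0, 0.438, 0.899, -0.0]
contact_force: [0.3, 0.6, -0.4]
grip_width: -0.0002
grip_force: 0.0
```

Run:
```python
from h import *
st();go((-250,30,240),down())
```

```text
t 0.93 jig [224.2 163.2 236. ] q [ 0.39 -0.28  2.02 -0.    1.4  -0.27] F [ 0.5 -0.4 -0.4] -0.0
shift mm [-479.9 -110.9   -4. ] turn deg [-0.   0.  28.7]
```

Emit:
drive_tool([
  [[-36,-9,0],[0,0,3]],
  [[-72,-18,0],[0,0,6]],
  [[-108,-27,0],[0,0,9]],
  [[-144,-36,0],[0,0,12]],
  [[-180,-45,0],[0,0,15]],
  [[-216,-54,0],[0,0,18]],
  [[-252,-63,-5],[0,0,21]],
  [[-288,-72,-5],[0,0,24]],
  [[-324,-80,-5],[0,0,27]],
  [[-360,-88,-5],[0,0,29]],
])

```text
t: 1.77
tool_pos: [0.5696, -0.1072, 0.2409]
orientation: [-0.0, 0.649, 0.761, -0.0]
contact_force: [0.1, 0.1, 1.1]
grip_width: 0.0003
grip_force: 0.0
```

Run:
```python
from h import *
st();go((-250,30,240),side(25))
```

```text
t 1.77 jig [-133.6   66.6  240.9] q [-0.28 -0.04  1.8   0.    1.38 -0.44] F [ 0.1 -0.1  1.1] 0.0
shift mm [-116.2   37.2    0.9] turn deg [ 0.2 65.  -0.3]
```

Emit:
drive_tool([
  [[-12,4,0],[0,6.5,0]],
  [[-24,8,0],[0,13,0]],
  [[-36,12,0],[0,19.5,0]],
  [[-48,15,0],[0,26,0]],
  [[-60,19,0],[0,32.5,0]],
  [[-72,23,0],[0,39,0]],
  [[-84,27,0],[0,45.5,0]],
  [[-95,31,0],[0,52,0]],
  [[-106,34,0],[0,58.5,0]],
  [[-116,37,0],[0,65,0]],
])

```text
t: 2.6
tool_pos: [0.6246, -0.2155, 0.2411]
orientation: [-0.411, 0.546, 0.641, 0.35]
contact_force: [0.5, 0.5, 0.8]
grip_width: 0.0
grip_force: 0.0
```

Run:
```python
from h import *
st();go((-190,30,60),side(25))
p,d=camera("wrist");cv2.imwrite("pics/w1.png",p[:,:,::-1])
p,d=camera("scene");cv2.imwrite("pics/s1.png",p[60:300,0:400,::-1])
```

```text
t 2.6 jig [-249.3   29.9  241.1] q [-0.67  0.57  1.34  0.78  2.08 -0.76] F [ 0.4 -0.5  0.8] 0.0
shift mm [-139.7   -0.4  129.5] turn deg [ 0.2 -0.3 -0.1]
```

View pics/w1.png

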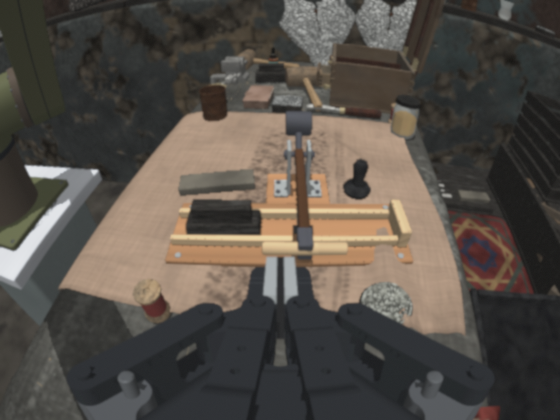

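Wrist view: handle from (263,247) to (347,249), bed right corners at (167,262) and (411,262), fingertips near (280,262) in line with the handle's near half. I'll refine the jig pose from this view.

```bash
cat >> h.py <<'E'
def wcast(uv,z,s):
    c=calibration("wrist");K=c['K'];q=s['orientation'];T=c['hand_eye']
    a=np.array([(uv[0]-K[0,2])/K[0,0],(uv[1]-K[1,2])/K[1,1]]);r=np.hypot(*a)
    d=np.r_[a/r*np.sin(r),np.cos(r)];Rt=R.from_quat([q[1],q[2],q[3],q[0]]).as_matrix()
    d=Rt@T[:3,:3]@d;o=Rt@T[:3,3]+s['tool_pos'];return o+d*(z-o[2])/d[2]
E
python3 - <<'E'
from h import *
s=sense()
for uv,j in [((263,247),(-100,50,85)),((347,249),(-100,-50,85)),((166,263),(-65,200,12)),((412,263),(-65,-170,12)),((171,239),(-30,200,27)),((409,206),(37.5,-147,46)),((303,142),(83,0,85))]:
    print(j,wj(wcast(uv,j[2]/1e3,s)).round(1))
for uv in [(261,234),(188,234),(190,212),(260,212)]:print('blk',wj(wcast(uv,.030,s)).round(1))
E
```

```text
(-100, 50, 85) [-101.9   52.    85. ]
(-100, -50, 85) [-107.   -44.3   85. ]
(-65, 200, 12) [-69.7 196.8  12. ]
(-65, -170, 12) [ -75.7 -157.2   12. ]
(-30, 200, 27) [-36.5 192.7  27. ]
(37.5, -147, 46) [   9.5 -168.2   46. ]
(83, 0, 85) [131.   -7.8  85. ]
blk [-29.3  59.7  30. ]
blk [-29. 167.  30.]
blk [ 18.5 173.4  30. ]
blk [16.8 62.9 30. ]
```

Emit:
drive_tool([
  [[-16,0,14],[0,0,0]],
  [[-32,0,28],[0,0,0]],
  [[-48,0,42],[0,0,0]],
  [[-64,0,56],[0,0,0]],
  [[-80,0,70],[0,0,0]],
  [[-96,0,84],[0,0,0]],
  [[-112,0,98],[0,0,0]],
  [[-128,0,112],[0,0,0]],
  [[-142,0,125],[0,0,0]],
  [[-156,0,137],[0,0,0]],
])

```text
t: 3.53
tool_pos: [0.6152, -0.1555, 0.0416]
orientation: [-0.409, 0.546, 0.643, 0.348]
contact_force: [0.6, -0.3, -0.6]
grip_width: 0.0001
grip_force: 0.0
```

Run:
```python
from h import *
st();go((-78,31,41),side(25))
p,d=camera("side");cv2.imwrite("pics/s2.png",cv2.resize(p[120:280,150:380,::-1],None,fx=3,fy=3))
```

```text
t 3.53 jig [-188.6   29.5   41.6] q [-0.62  0.73  1.48  0.73  1.83 -0.94] F [-0.4 -0.5 -0.6] 0.0
shift mm [ 46.4  -1.7 100.4] turn deg [ 0.1  0.1 -0. ]
```

View pics/s2.png

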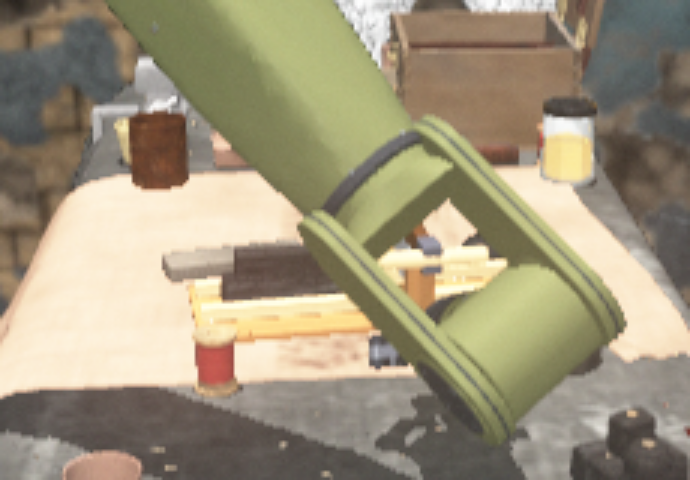

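The side view shows the wrist clear of the spool at (215,365) and of the table. The fingers are right of the jig, in line with the handle. Now moving in under the handle.

Emit:
drive_tool([
  [[8,0,18],[0,0,0]],
  [[16,0,36],[0,0,0]],
  [[25,0,54],[0,0,0]],
  [[34,-1,72],[0,0,0]],
  [[40,-2,86],[0,0,0]],
  [[46,-2,100],[0,0,0]],
  [[46,-2,100],[0,0,0]],
])

```text
t: 4.17
tool_pos: [0.5947, -0.0457, 0.0415]
orientation: [-0.41, 0.546, 0.643, 0.348]
contact_force: [0.9, -0.0, 0.7]
grip_width: 0.0001
grip_force: 0.0
```

Run:
```python
from h import *
st()
p,d=camera("wrist");cv2.imwrite("pics/w2.png",p[:,:,::-1])
go((-76,31,80));
for a in (0,.3,.6,.9,1.15):
    h=np.array([100-200*np.cos(a),0,85+200*np.sin(a)]);print(a,h.round())
```

```text
t 4.17 jig [-76.9  31.8  41.5] q [-0.51  0.62  1.67  0.8   1.72 -0.93] F [-0.2 -0.9  0.7] 0.0
shift mm [ 35.8   0.5 -14.1] turn deg [0. 0. 0.]
0 [-100.    0.   85.]
0.3 [-91.   0. 144.]
0.6 [-65.   0. 198.]
0.9 [-24.   0. 242.]
1.15 [ 18.   0. 268.]
```

View pics/w2.png

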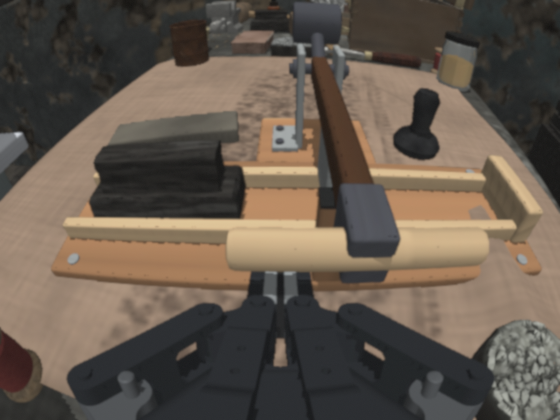

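The fingers lie under the handle's near half, with the tip at about (280,275) below the bar. Lifting along the arc.

Emit:
drive_tool([
  [[7,0,-3],[0,0,0]],
  [[12,0,-5],[0,0,0]],
  [[18,0,-8],[0,0,0]],
  [[26,0,-11],[0,0,0]],
  [[34,0,-14],[0,0,0]],
  [[42,0,-17],[0,0,0]],
  [[50,0,-19],[0,0,0]],
  [[58,0,-21],[0,0,0]],
  [[65,0,-22],[0,0,0]],
  [[72,0,-22],[0,0,0]],
])

```text
t: 5.05
tool_pos: [0.594, -0.0377, 0.117]
orientation: [-0.409, 0.547, 0.642, 0.348]
contact_force: [1.0, -0.6, -0.8]
grip_width: -0.0001
grip_force: 0.4
```

Run:
```python
from h import *
st()
p,d=camera("wrist");cv2.imwrite("pics/w3.png",p[:,:,::-1])
```

```text
t 5.05 jig [-68.9  31.2 117. ] q [-0.5   0.5   1.69  0.82  1.78 -0.85] F [-0.8 -0.9 -0.8] -0.0
```

View pics/w3.png

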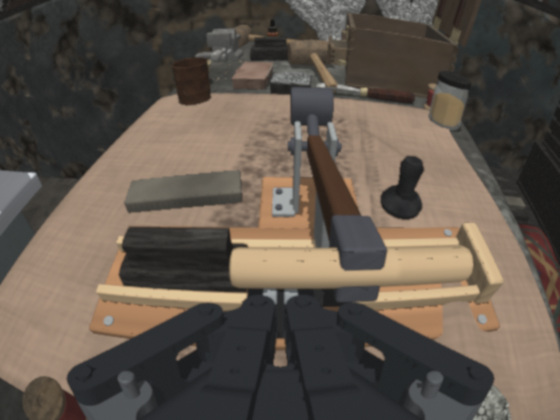

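The gate is following: the handle rests on the fingers at (260,268).

Emit:
drive_tool([
  [[10,0,0],[0,0,0]],
  [[20,0,0],[0,0,0]],
  [[32,0,0],[0,0,0]],
  [[45,0,0],[0,0,0]],
  [[58,0,1],[0,0,0]],
  [[70,0,5],[0,0,0]],
  [[82,0,9],[0,0,0]],
  [[94,0,13],[0,0,0]],
  [[105,0,17],[0,0,0]],
  [[115,0,21],[0,0,0]],
])

```text
t: 5.93
tool_pos: [0.5829, 0.03, 0.2123]
orientation: [-0.409, 0.547, 0.642, 0.348]
contact_force: [0.9, 0.3, -0.8]
grip_width: 0.0002
grip_force: 0.2
```

Emit:
drive_tool([
  [[9,0,5],[0,0,0]],
  [[18,0,11],[0,0,0]],
  [[26,0,16],[0,0,0]],
  [[34,0,22],[0,0,0]],
  [[42,0,27],[0,0,0]],
  [[48,0,32],[0,0,0]],
  [[48,0,32],[0,0,0]],
])

```text
t: 6.52
tool_pos: [0.5751, 0.0788, 0.2422]
orientation: [-0.409, 0.546, 0.643, 0.348]
contact_force: [-0.3, -0.2, 0.9]
grip_width: -0.0004
grip_force: 0.0
```

Run:
```python
from h import *
st()
p,d=camera("wrist");cv2.imwrite("pics/w4.png",p[:,:,::-1])
```

```text
t 6.52 jig [ 49.1  30.9 242.2] q [-0.35  0.23  1.79  0.94  1.79 -0.64] F [-0.2  0.3  0.9] -0.0
```

View pics/w4.png

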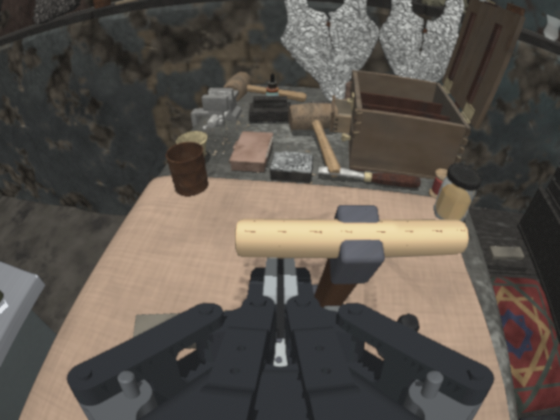

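The handle has left the fingers and is swinging over, at about (350,240) ahead. Next I move back and turn the tool down behind the block.

Run:
```python
from h import *
go((0,205,150),down())
```

```text
shift mm [-103.7 -174.    -5.6] turn deg [  0.1 -65.   -0.1]
```

Emit:
drive_tool([
  [[-5,-15,-10],[0,-6.5,0]],
  [[-10,-32,-15],[0,-13,0]],
  [[-20,-50,-15],[0,-19.5,0]],
  [[-30,-70,-15],[0,-26,0]],
  [[-42,-88,-12],[0,-32.5,0]],
  [[-55,-106,-10],[0,-39,0]],
  [[-67,-124,-8],[0,-45.5,0]],
  [[-80,-142,-6],[0,-52,0]],
  [[-92,-158,-6],[0,-58.5,0]],
  [[-104,-174,-6],[0,-65,0]],
])

```text
t: 7.4
tool_pos: [0.4111, 0.0002, 0.1498]
orientation: [0.003, 0.649, 0.761, -0.001]
contact_force: [0.2, 0.2, -0.1]
grip_width: 0.0001
grip_force: 0.0
```

Run:
```python
from h import *
st()
p,d=camera("wrist");cv2.imwrite("pics/w5.png",p[:,:,::-1])
go((0,205,26),down())
```

```text
t 7.4 jig [ -1.8 205.6 149.8] q [-0.13 -0.38  2.24 -0.    1.27 -0.28] F [ 0.2 -0.3 -0.1] 0.0
shift mm [  0.5   5.  120.4] turn deg [-0.3  0.4 -0.1]
```

View pics/w5.png

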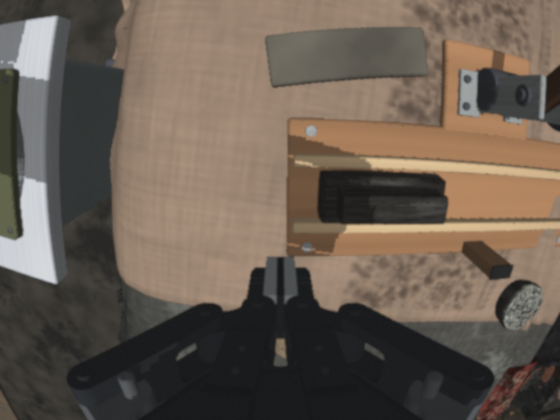

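The wrist view shows the gate clear of the channel. Rail near ends are at (296,161) and (293,228), bed corners at (288,119) and (288,254), and the block's near face at x≈320.

Run:
```python
from h import *
s=sense();st()
for n,uv,z in [('bed L',(288,119),.012),('bed R',(288,254),.012),('railL',(296,162),.027),('railR',(293,228),.027),('blk near L',(320,172),.038),('blk near R',(320,221),.038),('far rail R',(500,228),.027),('far railL',(500,172),.027)]:
    print(n,wj(wcast(uv,z,s)).round(1))
```

```text
t 7.45 jig [  0.3 209.4 146.4] q [-0.12 -0.38  2.25 -0.01  1.27 -0.28] F [ 1.3  0.  -2.5] 0.0
bed L [ 68.9 204.1  12. ]
bed R [-55.6 203.4  12. ]
railL [ 34.4 197.8  27. ]
railR [-23.2 199.6  27. ]
blk near L [ 28.4 179.2  38. ]
blk near R [-12.8 177.8  38. ]
far rail R [-26.1 -14.8  27. ]
far railL [31.9 -1.3 27. ]
```

Emit:
drive_tool([
  [[0,0,15],[0,0,0]],
  [[0,0,30],[0,0,0]],
  [[0,0,40],[0,0,0]],
  [[0,0,50],[0,0,0]],
  [[0,0,60],[0,0,0]],
  [[0,0,70],[0,0,0]],
  [[0,0,70],[0,0,0]],
  [[0,0,70],[0,0,0]],
])

```text
t: 8.12
tool_pos: [0.411, 0.001, 0.079]
orientation: [-0.001, 0.648, 0.761, -0.0]
contact_force: [-0.2, -0.7, -0.2]
grip_width: -0.0002
grip_force: 0.0
```

Run:
```python
from h import *
st();s=sense()
p,d=camera("wrist");np.save('w6.npy',p);cv2.imwrite("pics/w6.png",p[:,:,::-1])
go((0,205,28),down())
print(calibration("wrist"))
```

```text
t 8.12 jig [ -1.  205.4  79. ] q [-0.13 -0.28  2.3   0.    1.13 -0.29] F [-0.7  0.3 -0.2] -0.0
shift mm [ 1.1 -0.1 51.7] turn deg [-0.  -0.  -0.2]
{'K': array([[325.1922621 ,   0.        , 279.99689856],
       [  0.        , 325.1922621 , 210.28941911],
       [  0.        ,   0.        ,   1.        ]]), 'hand_eye': array([[ 7.09480109e-04, -9.51657302e-01, -3.07160995e-01,
         7.81877002e-02],
       [ 9.99999533e-01,  8.76565453e-04, -4.06009022e-04,
        -7.24077346e-04],
       [ 6.55628168e-04, -3.07160564e-01,  9.51657479e-01,
        -1.43260248e-01],
       [ 0.00000000e+00,  0.00000000e+00,  0.00000000e+00,
         1.00000000e+00]])}
```

View pics/w6.png

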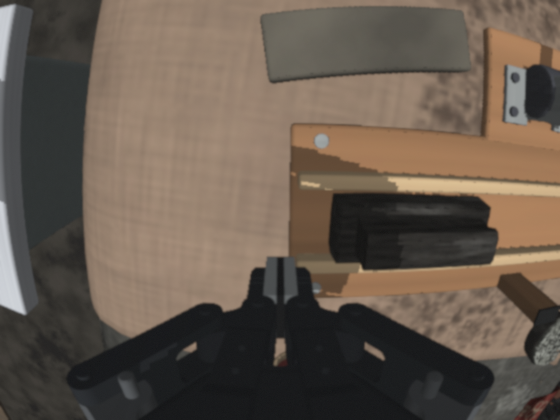

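At 79 mm height: bed corners at (291,124) and (289,297), left rail end at (302,176–188), block base near edge at x≈331.

Run:
```python
from h import *
s=sense()
for n,uv,z in [('bed L',(291,124),.012),('bed R',(289,297),.012),('railL outer',(302,176),.027),('railR outer',(303,271),.027),('blk nearL top',(333,194),.038),('blk near R base bottom',(331,262),.03)]:
    print(n,wj(wcast(uv,z,s)).round(1))
```

```text
bed L [ 67.2 198.5  12. ]
bed R [-60.7 199.   12. ]
railL outer [ 36.  192.1  27. ]
railR outer [-29.7 190.1  27. ]
blk nearL top [ 27.5 174.2  38. ]
blk near R base bottom [-21.6 171.7  30. ]
```

Emit:
drive_tool([
  [[3,-1,15],[0,0,0]],
  [[3,-2,30],[0,0,0]],
  [[3,-2,40],[0,0,0]],
  [[3,-2,48],[0,0,0]],
  [[3,-2,53],[0,0,0]],
  [[3,-2,53],[0,0,0]],
])

```text
t: 8.67
tool_pos: [0.4085, 0.0038, 0.0259]
orientation: [-0.001, 0.648, 0.761, -0.0]
contact_force: [0.0, -0.0, -0.2]
grip_width: -0.0002
grip_force: 0.0
```

Run:
```python
from h import *
st();go((2,-33,26),down())
```

```text
t 8.67 jig [  2.2 207.6  25.9] q [-0.12 -0.2   2.34 -0.    1.   -0.28] F [-0.  -0.  -0.2] -0.0
shift mm [  0.6 240.6  -0.5] turn deg [-0.1 -0.  -0.2]
```

Emit:
drive_tool([
  [[0,6,0],[0,0,0]],
  [[0,12,0],[0,0,0]],
  [[0,18,0],[0,0,0]],
  [[0,24,0],[0,0,0]],
  [[0,30,0],[0,0,0]],
  [[0,37,0],[0,0,0]],
  [[0,44,0],[0,0,0]],
  [[0,52,0],[0,0,0]],
  [[0,60,0],[0,0,0]],
  [[0,68,0],[0,0,0]],
])

```text
t: 9.5
tool_pos: [0.477, 0.0146, 0.0272]
orientation: [-0.0, 0.648, 0.762, -0.0]
contact_force: [-2.9, -0.6, 6.0]
grip_width: -0.0001
grip_force: 2.8
```

Run:
```python
from h import *
st();s=sense()
p,d=camera("wrist");cv2.imwrite("pics/w7.png",p[:,:,::-1])
p2,d=camera("side");cv2.imwrite("pics/sw7.png",np.hstack([p[60:380,200:560],cv2.resize(p2[130:270,170:370],(440,320))])[:,:,::-1])
```

```text
t 9.5 jig [  1.7 138.2  27.2] q [-0.08 -0.03  2.19 -0.    0.99 -0.24] F [-0.1  2.9  6. ] -0.0
```

View pics/sw7.png

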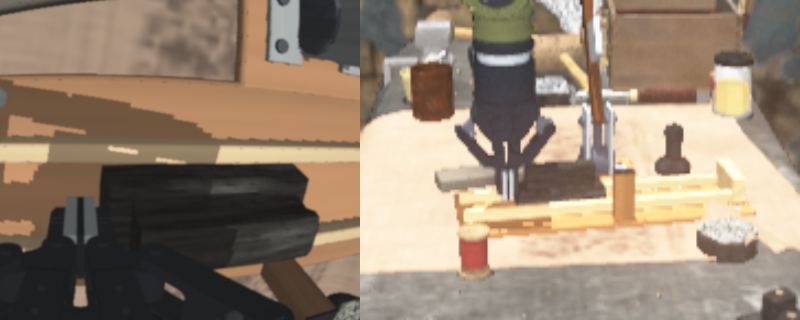

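The side view shows the gate arm standing raised at (597,60–110). The fingers are behind the block at (510,185) and pushing it.

Emit:
drive_tool([
  [[0,8,-1],[0,0,0]],
  [[0,16,-2],[0,0,0]],
  [[0,24,-2],[0,0,0]],
  [[0,32,-2],[0,0,0]],
  [[0,40,-2],[0,0,0]],
])

```text
t: 10.02
tool_pos: [0.5164, 0.0211, 0.0286]
orientation: [-0.0, 0.648, 0.761, -0.0]
contact_force: [-1.5, -0.1, 0.3]
grip_width: -0.0004
grip_force: 0.4
```

Run:
```python
from h import *
st();go((2,10,27),down())
```

```text
t 10.02 jig [ 1.7 98.2 28.6] q [-0.06  0.05  2.1  -0.    0.99 -0.22] F [0.2 1.4 0.3] -0.0
shift mm [ 0.5 88.2  1.6] turn deg [-0.  -0.  -0.2]
```

Fine: light forces. Continue.

Emit:
drive_tool([
  [[0,8,0],[0,0,0]],
  [[0,16,0],[0,0,0]],
  [[0,24,0],[0,0,0]],
  [[0,32,0],[0,0,0]],
  [[0,40,0],[0,0,0]],
  [[0,48,0],[0,0,0]],
  [[0,56,0],[0,0,0]],
  [[0,64,0],[0,0,0]],
  [[0,72,0],[0,0,0]],
  [[0,80,0],[0,0,0]],
])

```text
t: 10.85
tool_pos: [0.5953, 0.0338, 0.0286]
orientation: [-0.0, 0.648, 0.761, -0.0]
contact_force: [-0.4, 0.4, 0.2]
grip_width: -0.0001
grip_force: 0.3
```

Emit:
drive_tool([
  [[0,4,0],[0,0,0]],
  [[0,8,0],[0,0,0]],
  [[0,12,0],[0,0,0]],
  [[0,16,0],[0,0,0]],
  [[0,20,0],[0,0,0]],
  [[0,22,0],[0,0,0]],
  [[0,24,0],[0,0,0]],
])

```text
t: 11.43
tool_pos: [0.6184, 0.0376, 0.0287]
orientation: [-0.0, 0.648, 0.761, -0.0]
contact_force: [-2.6, -0.3, 2.6]
grip_width: -0.0002
grip_force: 1.3
```

Run:
```python
from h import *
st()
```

```text
t 11.43 jig [ 1.4 -5.1 28.7] q [-0.03  0.26  1.86 -0.    1.02 -0.19] F [0.1 2.6 2.6] -0.0
```

Emit:
drive_tool([
  [[0,2,0],[0,0,0]],
  [[0,4,0],[0,0,0]],
  [[0,6,0],[0,0,0]],
  [[0,8,0],[0,0,0]],
])

```text
t: 11.77
tool_pos: [0.6262, 0.0389, 0.0287]
orientation: [-0.0, 0.648, 0.761, -0.0]
contact_force: [-1.5, -0.3, 2.0]
grip_width: -0.0002
grip_force: 1.3
```

Emit:
drive_tool([
  [[0,2,0],[0,0,0]],
  [[0,3,0],[0,0,0]],
  [[0,4,0],[0,0,0]],
])

```text
t: 12.02
tool_pos: [0.6302, 0.0395, 0.0287]
orientation: [-0.0, 0.648, 0.761, -0.0]
contact_force: [-2.0, -0.4, 2.4]
grip_width: -0.0001
grip_force: 1.5
```

Emit:
drive_tool([
  [[0,1,0],[0,0,0]],
  [[0,2,0],[0,0,0]],
  [[0,3,0],[0,0,0]],
])

```text
t: 12.27
tool_pos: [0.6331, 0.0399, 0.0287]
orientation: [0.0, 0.648, 0.761, 0.0]
contact_force: [-1.4, 0.4, 2.2]
grip_width: -0.0002
grip_force: 1.5
```

Not at the stop yet (still sliding friction, TCP at y≈-20). Creep on.

Emit:
drive_tool([
  [[0,1,0],[0,0,0]],
  [[0,2,0],[0,0,0]],
  [[0,3,0],[0,0,0]],
])

```text
t: 12.52
tool_pos: [0.6361, 0.0404, 0.0287]
orientation: [0.0, 0.648, 0.761, -0.0]
contact_force: [-2.4, 0.0, 3.1]
grip_width: -0.0001
grip_force: 1.6
```

Emit:
drive_tool([
  [[0,1,0],[0,0,0]],
  [[0,2,0],[0,0,0]],
  [[0,3,0],[0,0,0]],
])

```text
t: 12.77
tool_pos: [0.6385, 0.0408, 0.0286]
orientation: [-0.001, 0.648, 0.761, -0.001]
contact_force: [-6.9, -1.9, 7.8]
grip_width: -0.0002
grip_force: 4.5
```

Run:
```python
from h import *
st()
p,d=camera("wrist");p2,d=camera("side")
cv2.imwrite("pics/sw8.png",np.hstack([p[60:380,200:560],cv2.resize(p2[130:270,170:370],(440,320))])[:,:,::-1])
```

```text
t 12.77 jig [  1.3 -25.4  28.6] q [-0.02  0.3   1.81 -0.    1.03 -0.18] F [-0.8  7.2  7.8] -0.0
```

View pics/sw8.png

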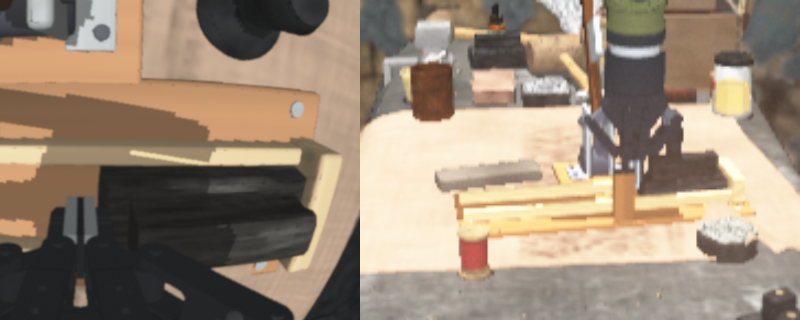

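The block's far end meets the end stop at (305,180–240) in the wrist crop, and the force has risen. One more millimetre to confirm, then retreat straight back and up.

Emit:
drive_tool([
  [[0,1,0],[0,0,0]],
  [[0,1,0],[0,0,0]],
])

```text
t: 13.03
tool_pos: [0.6385, 0.0408, 0.0286]
orientation: [-0.001, 0.648, 0.761, -0.002]
contact_force: [-7.5, -1.5, 8.4]
grip_width: -0.0002
grip_force: 5.3
```

Emit:
drive_tool([
  [[0,-3,0],[0,0,0]],
  [[0,-8,0],[0,0,0]],
  [[0,-16,0],[0,0,0]],
  [[0,-26,0],[0,0,0]],
  [[0,-36,0],[0,0,0]],
  [[0,-50,-15],[0,0,0]],
  [[0,-65,-40],[0,0,0]],
  [[0,-80,-70],[0,0,0]],
  [[0,-100,-100],[0,0,0]],
  [[0,-120,-130],[0,0,0]],
])

```text
t: 13.87
tool_pos: [0.5195, 0.0218, 0.1592]
orientation: [-0.0, 0.648, 0.761, -0.0]
contact_force: [0.4, 0.2, 0.2]
grip_width: -0.0001
grip_force: 0.0
```

Emit:
drive_tool([
  [[0,0,-5],[0,0,0]],
  [[0,0,-5],[0,0,0]],
  [[0,0,-5],[0,0,0]],
])

```text
t: 14.12
tool_pos: [0.521, 0.0219, 0.1633]
orientation: [0.0, 0.648, 0.761, 0.0]
contact_force: [-0.4, -0.7, -0.0]
grip_width: -0.0001
grip_force: 0.0
```

Run:
```python
from h import *
st()
p,d=camera("wrist");p2,d=camera("scene")
cv2.imwrite("pics/sw9.png",np.hstack([p[60:380,200:560],cv2.resize(p2[110:250,190:382],(440,320))])[:,:,::-1])
```

```text
t 14.12 jig [  1.7  93.5 163.3] q [-0.06 -0.11  2.    0.    1.25 -0.22] F [-0.6  0.5 -0. ] -0.0
```

View pics/sw9.png

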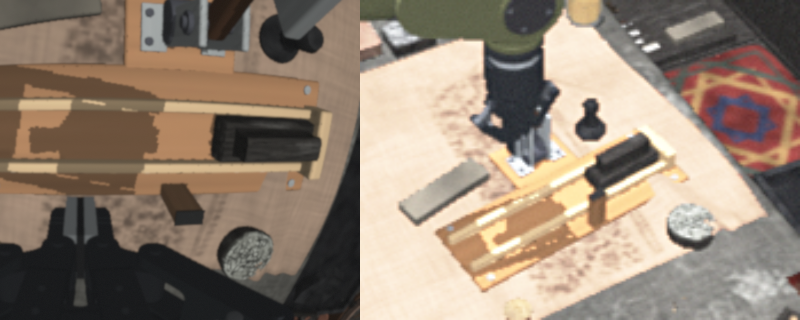

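The block sits against the stop at (318,145), the gate is raised, the bystanders have not moved, and the robot is clear.

```bash
python3 -c "
from station import *
print(sign_off())"
```

```text
the job is handed in; nothing more can be done
None
```

The job is handed in at about 14 s: the gate swung over and stays raised, the block rests against the end stop (contact about 7 N), and the other things look unmoved in the last pictures.

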